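# Nip up the carving-board clamp on a soap block

### The job

The soap block on the carving board is lying loose against the fence and has to be clamped for carving. Take the T-handle hex key out of the wooden tool block, push it gently but fully home in the recessed hexagon socket of the clamp screw, and only then turn it clockwise until the jaw holds the soap firmly without crushing it. Then put the key back in its hole in the tool block, pushed down until its collar rests on the wood, and leave the rest of the table as it is.

Things in the scene. Friction and masses are not known exactly. Their poses are not given: they have to be found in the camera images.
- carving_board: fixed plywood carving board, 170 x 200 x 18 mm; origin at the centre of its underside, z up. A fence runs along board x at board y of about +63 mm; an aluminium edge clamp (60 x 50 mm, top 52 mm above the table) is centred at board x = 0, y = -45 mm; its jaw moves towards board +y, against the fence
- socket (a point): on the clamp screw's axis, level with the top of its head (46 mm above the table); board axes. The head lies in a round counterbore 25 mm wide, 6 mm below the clamp's top. Its hexagon socket is 13 mm across flats, 9 mm deep, with vertical walls; the key goes in within about 5 degrees. The hexagon's angle differs each time, is not told, and repeats every 60 degrees: feel for it or look
- clamp_screw (a joint): angle of the clamp screw, rad: starts at 0, grows clockwise from above (tells nothing of the hexagon's angle). 1 rad moves the jaw 4 mm; the screw stays where left. It drags with about 0.25 N m; after a slack of 0.15 to 0.9 rad the sprung jaw presses the soap with about 75 N more per rad, and each 10 N adds 0.04 N m. 25 N is firm; under 12 N is slack, over 45 N crushes
- jaw: the clamp's sprung jaw, aluminium with a black rubber face 50 mm wide, 20 mm high; origin on the board's top over the board's origin when the screw is at 0, moving with the jaw
- jaw_face (a point): middle of the jaw's rubber face, which looks to board +y; board axes
- soap_block: cream block of soap base, 62 mm along board x, 42 mm along board y, 32 mm high, loose on the board between jaw and fence; origin at the centre of its underside
- hex_key: T-handle hex key, 140 g, 90 mm long, upright in the tool block. Origin: middle of its lower end; z up the shaft. Dark hexagon shaft 12 mm across flats, two corners on key +x and -x, lowest 3 mm tapered to 8.5 mm; black collar 26 mm wide 50 to 55 mm up, neck 10 mm wide to 68 mm; red crossbar 92 mm along key x, 14 mm along key y, 68 to 90 mm up, gripped across key y
- key_tip (a point): middle of the lower end of the hex key (same as its origin). Pressed on the screw's head within about 1 mm of the axis, the tapered end sinks 1 to 2 mm into the socket's mouth at any angle, over 2.4 mm near the right angle, and fully home (9 mm) only when it fits
- key_grip (a point): middle of the red crossbar, 79 mm above the lower end of the key; key axes
- key_block: fixed beech tool block, 62 x 90 mm, 56 mm high; origin at the centre of its underside. The key's hole is the large one at block x = 0, y = -16 mm: round, 16 mm wide, 52 mm deep, 1.5 mm chamfer; two 8 mm holes at the other end stay empty. With the key's collar resting on the block its lower end is 6 mm above the table
- mica_jar: small round jar with white screw lid, 42 mm wide, 34 mm high, loose bystander; origin at the centre of its underside
- soap_rose: orange flower-shaped soap, 46 mm wide, 21 mm high, loose bystander; origin at the centre of its underside
- soap_peony: orange many-petalled soap, 54 mm wide, 18 mm high, loose bystander; origin at the centre of its underside
- fence: wooden fence on the board, fixed, 130 x 26 x 26 mm, slotted, so its distance from the jaw differs by up to 3 mm each time; origin at the centre of its underside, board axes; the soap bears on its face at fence y = -13 mm
Mind the look-alikes: they are no part of the job. What is shaped like the hex_key but green is not meant.

How it is judged:
On the way, in this order (a step that is already met when the one before it is completed fails the run):
1. the key is fully home in the socket of the clamp screw (z of key_tip in the frame of socket below -0.007 m and horizontal distance between key_tip and socket below 0.003 m), for 0.2 s.
2. with the key still home, the jaw holds the soap with more than 12 N (contact force between jaw and soap_block above 12 N and z of key_tip in the frame of socket below -0.006 m and horizontal distance between key_tip and socket below 0.003 m), for 0.2 s.
At the end, for the whole second after the job is handed in: the jaw presses the soap against the fence with 12 to 45 N, the soap flat on the board; the key stands at rest and upright in its own hole of the tool block with its collar down on the wood (within 4 mm) (contact force between jaw and soap_block between 12 and 45 N and y of soap_block in the frame of fence above -0.036 m and angle between soap_block's own z axis and vertical below 0.05 rad and z of key_tip in the frame of key_block below 0.01 m and y of key_tip in the frame of key_block between -0.022 and -0.01 m and x of key_tip in the frame of key_block between -0.006 and 0.006 m and angle between hex_key's own z axis and vertical below 0.1 rad and linear speed of hex_key below 0.02 m/s); the robot touches nothing.
It fails at once if the soap is crushed: the jaw presses it with more than 45 N (contact force between jaw and soap_block above 45 N).
It fails at once if the screw is tightened on the soap with the key only partly in the socket (less than 5 mm deep), which rounds the socket off (velocity of joint clamp_screw above 0.15 rad/s and contact force between jaw and soap_block above 4 N and z of key_tip in the frame of socket above -0.005 m).
It fails at once if the key is rammed: it bears on the carving board or its clamp with more than 30 N (contact force between hex_key and carving_board above 30 N).
It fails at once if the key is rammed: it bears on the clamp screw with more than 40 N while it is less than 4 mm deep in the socket (contact force between hex_key and clamp_screw above 40 N and z of key_tip in the frame of socket above -0.004 m).
It fails at once if a bystander is moved by more than 20 mm (distance of any of mica_jar, soap_rose, soap_peony from where it was at the start of the episode above 0.02 m).
It also fails if it takes over 64 s, if anything falls off the work surface, if the arm or the gripper's body presses on something with over 40 N, if the wrist force passes 120 N, or if a joint passes its speed limit or range.

### The arm

A 7-joint arm with a two-finger parallel gripper is mounted at the origin on a cart in front of the work surface, level with it; the furniture and walls round the work are solid. World frame = base frame: x ahead of the robot, y to its left, z up, the work surface at z = 0. Lengths are in m, angles in rad, forces in N, time in s.
With the tool pointing down it reaches from about 0.35 to 0.9 m from the base axis. Payload 8.1 kg.
Tool frame: the origin (TCP) lies midway between the tips of the shut fingers; the grasp point (between the pads) lies 19 mm behind it; z points along the fingers, y is the line along which they close (so a half turn about z gives the same grasp; the last joint's range is limited). The gripper opens to 92 mm and grips with 3 to 60 N. Pads are 19 mm wide; open, the fingers measure 130 mm over their backs; the gripper's body (75 mm by 190 mm) begins 47 mm behind the grasp point.
Start: joints at [1.056, 0.434, 0.025, 1.573, -0.012, 1.134, -0.075], TCP at [0.25, -0.573, 0.227] pointing down, gripper open.
Joint ranges: [-2.62, 2.62], [-0.44, 2.09], [-1.27, 1.32], [0.08, 2.57], [-1.32, 4.46], [0.12, 2], [-2.74, 2.74]. Speed limits (rad/s): [2.22, 2.22, 3.01, 3.01, 3.14, 3.14, 3.14].

### API

Orientations are given as a rotation vector (axis times angle).
In Python, from cell import arm gives the robot as it stands.
- The arm moves only by the tool carry_out, never from a script. Its arguments are lists of equal length, an entry for each row: "claw": the finger opening in cm, from 0 to 9.18; "delta_pos": the shift along the tool's x, y, z in cm, a list of three; "angular": the turn, a rotation vector about the tool's x, y, z in rad, a list of three. In form: {"claw": [claw, ...], "delta_pos": [[dx, dy, dz], ...], "angular": [[ax, ay, az], ...]}. A call has 1 to 20 rows; each row shifts and turns the commanded pose from where the row before left it, along the tool's axes as they then stand; what a row does not reach is not made up. A row lasts 1/10 s, in which the tool goes at most 50 mm and 8.59 degrees, less where a joint would pass 70% of its speed; a pose out of reach is approached as far as the arm can. A call with a gripper value outside its range is refused whole. The fingers move at their own pace and stop on an object; "force" is the grip in N (left out, the last holds). Time passes only in rows, so rows that do not move let the fingers close. It gives the time, the measured TCP pose, the force, the opening and the grip force at its end, in the units of the state.
- arm.observe(): the state, without advancing time (a new reading comes with each control period).
- arm.get_image(name): name is "side" or "top" or "wrist"; returns a dict with "frame" (480x640x3 uint8, red, green, blue), "mtx" (3x3 intrinsics, pixels), "T" (4x4, takes a point from camera to world coordinates). Camera axes: x right, y down, z forward; pixel columns grow to the right and rows downward; lengths in m; the calibration is good to about 2 mm. A picture is of the moment at which its call begins. There is no depth.
- arm.sign_off(): hands the job in; it is judged then, once.
Trained networks look in a picture, given as the dict that the camera call returned (one of the last four; its "shot" number tells which), for a name from the list of things; names that differ only in an ending like _2 or _b are one class to them, and where a whole thing is asked for, a point or a joint stands for the part that bears it (a point fixed in the world has none). Each returns a list of dicts, best first, with "conf" (0 to 1); they miss things now and then, are a little off and sometimes report something else, mostly with a low value. They report only what shows in the picture. A call takes as long as a camera call. They do not tell look-alikes from the thing itself.
- arm.look_for(label, picture): "centre" ([column, row] as shares, 0 to 1, of the picture: columns of its width, rows of its height, amid what is visible of it).
- arm.trace(label, picture): "region" (480x640 bool, what is visible of it) and "centre" ([column, row] as shares, 0 to 1, of the picture: columns of its width, rows of its height, amid what is visible of it).
- arm.place_of(label, picture): "centre" ([column, row] as shares, 0 to 1, of the picture: columns of its width, rows of its height: a listed point, or the origin of a listed thing).
The state is a dict: "clock": time; "joints": joint angles; "dq": joint speeds; "joint_efforts": joint torques, N m; "position": TCP position; "ee_rot": TCP orientation; "force": force on the tool from outside, world axes, zero at the start; "ft_torque": the same for the moment, N m; "width": opening from 0.0 (shut) to 1.0 (fully open); "gripper_force": force on a finger pad.
Only numpy, scipy, OpenCV 4.12 (cv2) and the standard library are available. Lean on these libraries where they do the work, as an engineer would, in place of code of your own. Each camera call takes 0.05 s, during which the arm holds its last target. There are 200 camera calls.

## Working session

There is one attempt and no reset: what is moved stays moved. The work goes in short steps, Python scripts to look and compute and a tool call to move; the robot and the scene stay as the last step left them, time stands still between calls to the robot, and variables do not carry over. Pictures are saved under pics/ and viewed, at most 10 in all, crops included, and the job is handed in when it is done.

Besides the shell and the picture viewer there is one more tool, called after "Emit:" as name(argument=value, ...), one argument or row to a line, values as JSON. carry_out: Moves the arm, as the interface text tells. Its arguments: {"type":"object","properties":{"claw":{"type":"array","items":{"type":"number"}},"delta_pos":{"type":"array","items":{"type":"array","items":{"type":"number"}}},"angular":{"type":"array","items":{"type":"array","items":{"type":"number"}}},"force":{"type":"number"}},"required":["claw","delta_pos","angular"]}

```bash
ls; mkdir -p pics; cat > h.py <<'E'
import numpy as np, cv2
from cell import arm
def save(p,n): cv2.imwrite('pics/'+n,cv2.cvtColor(p['frame'],cv2.COLOR_RGB2BGR))
def ray(p,c):
    u=np.array([c[0]*640,c[1]*480,1.]); d=p['T'][:3,:3]@np.linalg.solve(p['mtx'],u); return p['T'][:3,3],d
def onz(p,c,z):
    o,d=ray(p,c); return o+d*(z-o[2])/d[2]
def tri(rs):
    A=np.zeros((3,3));b=np.zeros(3)
    for o,d in rs:
        d=d/np.linalg.norm(d);M=np.eye(3)-np.outer(d,d);A+=M;b+=M@o
    return np.linalg.solve(A,b)
def proj(p,X):
    T=np.linalg.inv(p['T']);x=p['mtx']@(T[:3,:3]@np.array(X)+T[:3,3]);return x[:2]/x[2]
E
python3 - <<'E'
from h import *
np.set_printoptions(precision=4,suppress=True)
ims={n:arm.get_image(n) for n in('top','side')}
for n in ims: save(ims[n],n+'0.png')
print(arm.observe())
for l in ['hex_key','key_grip','key_tip','key_block','socket','carving_board','soap_block','jaw_face','mica_jar','soap_rose','soap_peony','fence']:
    for n in ims:
        r=arm.place_of(l,ims[n])
        print(l,n,[(np.round(np.array(q['centre'])*[640,480],1),round(q['conf'],2)) for q in r[:3]])
cv2.imwrite('pics/both.png',cv2.cvtColor(cv2.resize(np.hstack([ims['top']['frame'],ims['side']['frame']]),(800,300)),cv2.COLOR_RGB2BGR))
E
```

```text
pics
{'clock': 0.1, 'joints': array([ 1.0564,  0.4351,  0.025 ,  1.574 , -0.0116,  1.134 , -0.0751]), 'dq': array([ 0.0001, -0.002 ,  0.0005, -0.0018, -0.001 , -0.0012, -0.0006]), 'joint_efforts': array([  0.0044, -66.9125,   0.989 , -31.5145,  -0.0603,   0.0375,
         0.0001]), 'position': array([ 0.2499, -0.5724,  0.226 ]), 'ee_rot': array([-3.074 , -0.6419,  0.0006]), 'force': array([-0.7713,  0.3618, -0.5521]), 'ft_torque': array([-0.0092,  0.0232, -0.0556]), 'gripper_force': 0.0, 'width': 1.0007878040916824}
hex_key top [(array([485. , 253.1]), 0.82), (array([226.9, 181.1]), 0.63)]
hex_key side [(array([248.9, 325.7]), 0.88)]
key_grip top [(array([221.2, 177.1]), 0.74), (array([497.6, 250.5]), 0.62), (array([309.7, 220.7]), 0.37)]
key_grip side [(array([241.8, 277.8]), 0.98), (array([351.7, 185.3]), 0.9)]
key_tip top [(array([226. , 183.5]), 0.98)]
key_tip side [(array([251.4, 326. ]), 0.57)]
key_block top [(array([474.6, 250. ]), 0.81)]
key_block side [(array([348.2, 223.9]), 0.85)]
socket top [(array([376.6, 222.9]), 0.93), (array([474.8, 246.2]), 0.58)]
socket side [(array([320.8, 237.6]), 0.68), (array([349. , 226.7]), 0.41)]
carving_board top [(array([344.7, 226.9]), 0.55)]
carving_board side [(array([314.8, 271.2]), 0.83)]
soap_block top [(array([328.9, 225.4]), 0.86)]
soap_block side [(array([314.4, 266.9]), 0.86), (array([401.4, 246.1]), 0.56)]
jaw_face top [(array([342., 225.]), 0.65)]
jaw_face side []
mica_jar top [(array([172.2, 226.6]), 0.75), (array([341.5, 224.1]), 0.68)]
mica_jar side [(array([291.6, 367. ]), 0.55)]
soap_rose top [(array([417.3, 316.7]), 0.9)]
soap_rose side [(array([402.5, 243.3]), 0.72)]
soap_peony top [(array([455.6, 319.9]), 0.85)]
soap_peony side [(array([400.1, 232.3]), 0.62)]
fence top [(array([307.7, 220.8]), 0.95)]
fence side [(array([312.4, 271.9]), 0.76)]
```

View pics/top0.png

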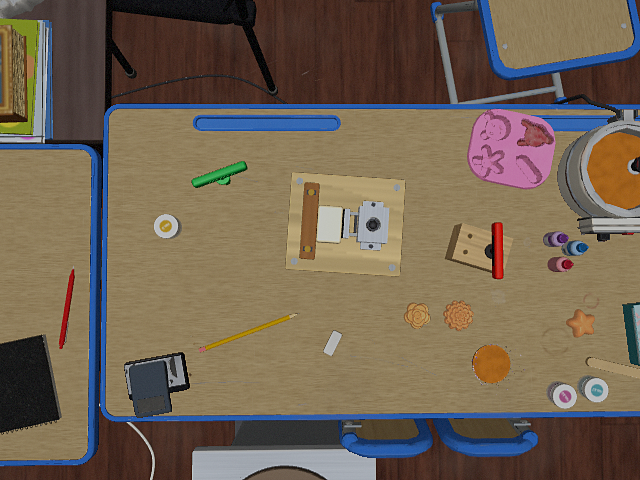

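View pics/side0.png

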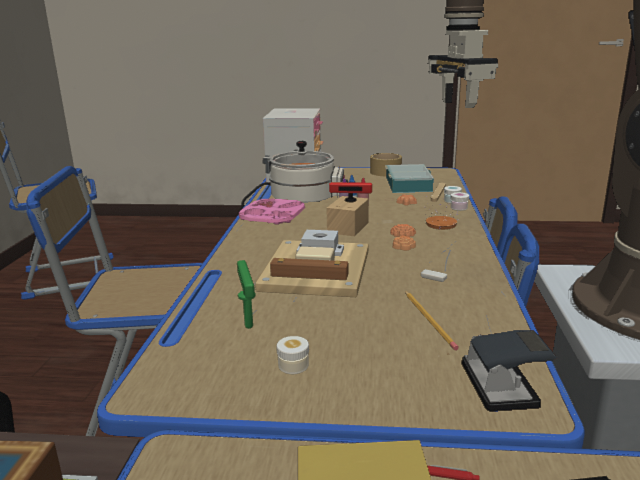

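The top view shows two T-handle keys: the red one at (497,250), standing in the beech block, and a green one lying at (221,175). The side view shows the red bar at (351,187) and the green one at (246,290). The red one is the hex_key. The socket is at (374,225) in the top view.

```bash
python3 - <<'E'
from h import *
np.set_printoptions(precision=4,suppress=True)
t=arm.get_image('top'); s=arm.get_image('side')
for n,p in (('top',t),('side',s)): print(n,p['T'][:3,3],p['mtx'][0,0])
def redm(p):
    h=cv2.cvtColor(p['frame'],cv2.COLOR_RGB2HSV); return (((h[...,0]<6)|(h[...,0]>174))&(h[...,1]>180)&(h[...,2]>90))
m=redm(t).astype(np.uint8); m[:, :470]=0; m[:210]=0;m[290:]=0;m[:,520:]=0
n,l,st,c=cv2.connectedComponentsWithStats(m); k=1+np.argmax(st[1:,4]); print(st[k],c[k])
ys,xs=np.nonzero(l==k)
# use top face: z=.096
P=np.array([onz(t,(x/640,y/480),.096)[:2] for x,y in zip(xs+.5,ys+.5)])
r=cv2.minAreaRect((P*1000).astype(np.float32)); print('bar',r)
g=(c[k]+.5)/[640,480]; print('grip@.09',onz(t,g,.09))
ms=redm(s).astype(np.uint8); ms[:170]=0;ms[200:]=0;ms[:,:320]=0;ms[:,385:]=0
M=cv2.moments(ms,True);gs=np.array([M['m10']/M['m00']+.5,M['m01']/M['m00']+.5]);print(gs,tri([ray(t,g),ray(s,gs/[640,480])]))
# block, board via traces
for lab,z in (('key_block',.056),('carving_board',.018),('fence',.044),('soap_block',.05)):
    q=arm.trace(lab,t)[0]; cn=max(cv2.findContours(q['region'].astype(np.uint8),0,2)[0],key=cv2.contourArea)[:,0]
    P=np.array([onz(t,((x+.5)/640,(y+.5)/480),z)[:2] for x,y in cn]); print(lab,q['conf'],cv2.minAreaRect((P*1000).astype(np.float32)))
for lab,z in (('socket',.046),):
    a=arm.place_of(lab,t)[0]['centre']; b=arm.place_of(lab,s)[0]['centre']
    print(lab,onz(t,a,z),onz(s,b,z))
f=t['frame']
a=cv2.resize(f[205:300,440:540],(420,400),interpolation=2); b=cv2.resize(f[190:260,330:410],(380,400),interpolation=2)
cv2.imwrite('pics/crop1.png',np.hstack([a,b])[...,::-1])
E
```

```text
top [ 0.4717 -0.0578  1.0009] 567.1656147975704
side [0.4284 0.8374 0.4259] 579.0415769276544
[493 223  10  56 473] [498.203  249.5899]
bar ((494.2434387207031, -350.80828857421875), (14.592504501342773, 88.52344512939453), 89.10948944091797)
grip@.09 [ 0.4957 -0.3539  0.09  ]
[350.8657 187.75  ] [ 0.494  -0.3557  0.0848]Traceback (most recent call last):
  File "<stdin>", line 18, in <module>
IndexError: list index out of range
```

```bash
python3 - <<'E'
from h import *
from scipy.spatial.transform import Rotation as R
np.set_printoptions(precision=4,suppress=True)
t=arm.get_image('top'); s=arm.get_image('side')
for lab,z in (('key_block',.056),('carving_board',.018),('fence',.044),('soap_block',.05)):
  for p in(t,):
    q=arm.trace(lab,p)
    if not q: print(lab,'none');continue
    q=q[0]; cn=max(cv2.findContours(q['region'].astype(np.uint8),0,2)[0],key=cv2.contourArea)[:,0]
    P=np.array([onz(p,((x+.5)/640,(y+.5)/480),z)[:2] for x,y in cn]); print(lab,q['conf'],cv2.minAreaRect((P*1000).astype(np.float32)))
for lab,z in (('socket',.046),('key_block',0),('key_grip',.085)):
    for p in (t,s):
        for q in arm.place_of(lab,p)[:2]: print(lab,q['conf'],onz(p,q['centre'],z))
f=t['frame']
a=cv2.resize(f[205:300,440:540],(420,400),interpolation=2); b=cv2.resize(f[190:260,330:410],(380,400),interpolation=2)
cv2.imwrite('pics/crop1.png',np.hstack([a,b])[...,::-1])
o=arm.observe(); print(R.from_rotvec(o['ee_rot']).as_matrix(),o['position'])
w=arm.get_image('wrist'); print(w['T'],w['mtx'])
E
```

```text
key_block 0.85 ((501.5948791503906, -322.56451416015625), (83.47189331054688, 67.83870697021484), 73.33544158935547)
carving_board 0.88 ((543.1876831054688, -110.2408447265625), (199.30459594726562, 169.34121704101562), 86.07980346679688)
fence none
soap_block none
socket 0.84 [ 0.5421 -0.1558  0.046 ]
socket 0.63 [ 0.5019 -0.5073  0.046 ]
key_block 0.74 [ 0.5439 -0.1308 -0.    ]
key_block 0.71 [ 0.4974 -0.369   0.    ]
key_grip 0.83 [0.6176 0.0947 0.085 ]
key_grip 0.55 [ 0.4955 -0.3508  0.085 ]
key_grip 0.96 [ 0.4966 -0.3684  0.085 ]
key_grip 0.86 [0.6231 0.1098 0.085 ]
[[ 0.9164  0.4002  0.    ]
 [ 0.4002 -0.9164 -0.    ]
 [ 0.      0.     -1.    ]] [ 0.2502 -0.5728  0.2267]
[[ 0.4004 -0.8757 -0.2701  0.3224]
 [-0.9164 -0.3828 -0.1173 -0.5405]
 [-0.0006  0.2945 -0.9557  0.3855]
 [ 0.      0.      0.      1.    ]] [[425.8052   0.     317.052 ]
 [  0.     425.8052 243.1912]
 [  0.       0.       1.    ]]
```

View pics/crop1.png

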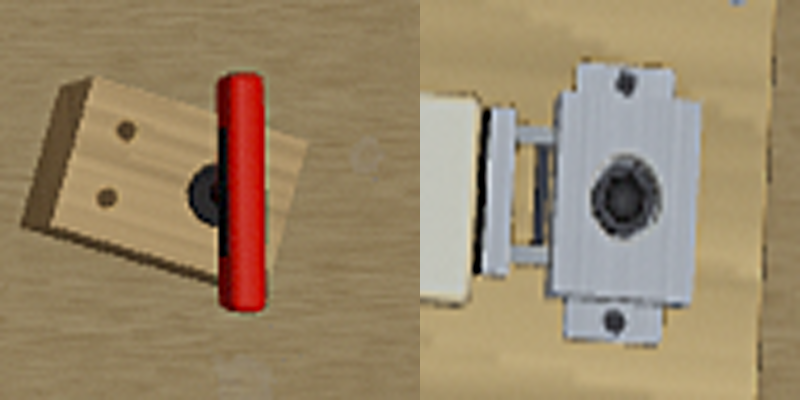

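The close crop confirms it: the red T-key is in the large hole of the beech block, and the dark hexagon is at the clamp's centre. I'll hover over the key next.

Emit:
carry_out(
  claw=[9, 9, 9, 9, 9, 9, 9, 9, 9, 9, 9, 9, 9, 9],
  delta_pos=[
    [3, -1, 0],
    [3, -1, 0],
    [3, -1, 0],
    [3, -1, 0],
    [3, -1, 0],
    [3, -1, 0],
    [3, -1, 0],
    [3, -1, 0],
    [3, -1, 0],
    [3, -1, 0],
    [1.3, -0.5, 0],
    [0, 0, 0],
    [0, 0, 0],
    [0, 0, 0],
  ],
  angular=[
    [0, 0, 0],
    [0, 0, 0],
    [0, 0, 0],
    [0, 0, 0],
    [0, 0, 0],
    [0, 0, 0],
    [0, 0, 0],
    [0, 0, 0],
    [0, 0, 0],
    [0, 0, 0],
    [0, 0, 0.14],
    [0, 0, 0.14],
    [0, 0, 0.14],
    [0, 0, 0],
  ],
)

```text
clock: 3.5
position: [0.4951, -0.3511, 0.2267]
ee_rot: [3.141, -0.016, -0.0]
force: [-0.7, -0.2, 0.1]
width: 0.981
gripper_force: 0.0
```

```bash
cat >> h.py <<'E'
from scipy.spatial.transform import Rotation as R
np.set_printoptions(precision=4,suppress=True)
def st():
    o=arm.observe();M=R.from_rotvec(o['ee_rot']).as_matrix()
    print('t',round(o['clock'],2),'p',o['position'],'yaw',round(np.degrees(np.arctan2(M[1,0],M[0,0])),2),'z',M[:,2],'j',o['joints'],'F',o['force'],'T',o['ft_torque'],'w',round(o['width']*9.18,2),'g',round(o['gripper_force'],1));return o,M
E
python3 - <<'E'
from h import *
o,M=st()
w=arm.get_image('wrist'); t=arm.get_image('top')
h=cv2.cvtColor(w['frame'],cv2.COLOR_RGB2HSV); m=(((h[...,0]<6)|(h[...,0]>174))&(h[...,1]>180)&(h[...,2]>60)).astype(np.uint8)
n,l,s_,c=cv2.connectedComponentsWithStats(m); k=1+np.argmax(s_[1:,4]); print(s_[k])
ys,xs=np.nonzero(l==k)
P=np.array([onz(w,((x+.5)/640,(y+.5)/480),.096)[:2] for x,y in zip(xs,ys)])
print(cv2.minAreaRect((P*1000).astype(np.float32)))
for lab,z in (('key_grip',.085),('key_block',0),('socket',.046)):
    for q in arm.place_of(lab,w)[:2]: print(lab,q['conf'],onz(w,q['centre'],z))
save(w,'w1.png')
E
```

```text
t 3.5 p [ 0.4951 -0.3511  0.2267] yaw -0.58 z [-0.0001 -0.0002 -1.    ] j [ 0.5115  0.4052  0.0242  1.6197 -0.0103  1.1168 -1.0426] F [-0.743  -0.2162  0.082 ] T [-0.0193  0.0464 -0.0527] w 9.0 g 0.0
[ 308  167   20  125 2255]
((492.86944580078125, -351.4246826171875), (13.2138032913208, 90.74252319335938), 89.84451293945312)
key_grip 0.92 [ 0.4887 -0.3537  0.085 ]
key_grip 0.65 [ 0.5116 -0.3377  0.085 ]
key_block 0.68 [ 0.4961 -0.3344  0.    ]
socket 0.91 [ 0.5367 -0.1509  0.046 ]
```

View pics/w1.png

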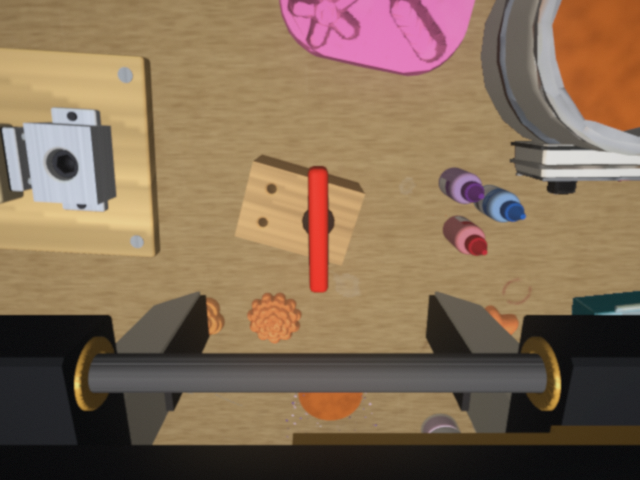

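The view shows the red bar centred at (318,230), upright in the block's large hole, with nothing close beside it. Before grasping I'll take a close look at the socket to read the hexagon's angle.

Emit:
carry_out(
  claw=[9, 9, 9, 9, 9, 9, 9, 9, 9, 9],
  delta_pos=[
    [-0.4, -2.45, 1.6],
    [-0.4, -2.45, 1.6],
    [-0.4, -2.45, 1.6],
    [-0.4, -2.45, 1.6],
    [-0.4, -2.45, 1.6],
    [-0.4, -2.45, 1.6],
    [-0.4, -2.45, 1.6],
    [-0.4, -2.45, 1.6],
    [0, 0, 0],
    [0, 0, 0],
  ],
  angular=[
    [0, 0, 0],
    [0, 0, 0],
    [0, 0, 0],
    [0, 0, 0],
    [0, 0, 0],
    [0, 0, 0],
    [0, 0, 0],
    [0, 0, 0],
    [0, 0, 0],
    [0, 0, 0],
  ],
)

```text
clock: 4.75
position: [0.4646, -0.155, 0.0988]
ee_rot: [3.142, -0.01, -0.0]
force: [-0.4, 0.1, 0.8]
width: 0.978
gripper_force: 0.0
```

```bash
python3 - <<'E'
from h import *
o,M=st()
w=arm.get_image('wrist')
c=None
for q in arm.place_of('socket',w)[:2]: print(q['conf'],np.array(q['centre'])*[640,480],onz(w,q['centre'],.046)); c=c if c is not None else onz(w,q['centre'],.046)
np.savez('w2.npz',**w)
# rectify: world-metric top view at z=.046, x up,y left, 0.1mm/px, 40mm
S=400;uv=np.zeros((S,S,2),np.float32)
corn=[(-.02,-.02),(.02,-.02),(.02,.02),(-.02,.02)]
src=np.float32([proj(w,[c[0]+a,c[1]+b,.046]) for a,b in corn])
dst=np.float32([((.02-b)*1e4,(.02-a)*1e4) for a,b in corn])
H=cv2.getPerspectiveTransform(src,dst); r=cv2.warpPerspective(w['frame'],H,(S,S),flags=2)
r2=np.clip(r.astype(float)*2.5,0,255).astype(np.uint8)
cv2.imwrite('pics/sock.png',np.hstack([r,r2])[...,::-1])
E
```

```text
t 4.75 p [ 0.4646 -0.155   0.0988] yaw -0.35 z [-0.0002 -0.     -1.    ] j [ 0.2474  0.3777 -0.0443  2.0423  0.0248  0.7223 -1.3895] F [-0.4087  0.0655  0.7936] T [0.0112 0.0406 0.025 ] w 8.98 g 0.0Traceback (most recent call last):
  File "<stdin>", line 10, in <module>
TypeError: 'NoneType' object is not subscriptable
```

```bash
python3 - <<'E'
from h import *
w=dict(np.load('w2.npz')); c=np.array([.541,-.155])
S=400
corn=[(-.02,-.02),(.02,-.02),(.02,.02),(-.02,.02)]
src=np.float32([proj(w,[c[0]+a,c[1]+b,.046]) for a,b in corn]); print(src)
dst=np.float32([((.02-b)*1e4,(.02-a)*1e4) for a,b in corn])
H=cv2.getPerspectiveTransform(src,dst); r=cv2.warpPerspective(w['frame'],H,(S,S),flags=2)
r2=np.clip(r.astype(float)*2.5,0,255).astype(np.uint8)
cv2.imwrite('pics/sock.png',np.hstack([r,r2])[...,::-1])
E
```

```text
[[358.1407 159.8139]
 [360.0915  72.1657]
 [273.6123  72.7202]
 [276.5492 160.2961]]
```

View pics/sock.png

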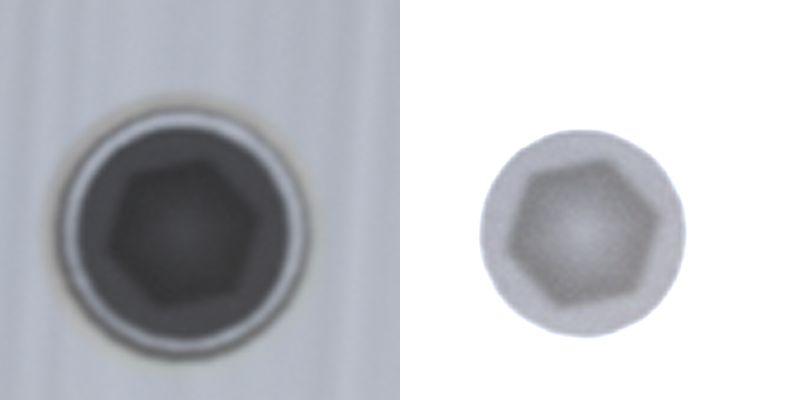

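The rectified view shows the hexagon clearly. Its centre is at about (184,232), with corners at about (205,160), (260,215) and (165,305). Next I'll fit its angle and cross-check the position with the top camera.

```bash
python3 - <<'E'
from h import *
from scipy.optimize import minimize
w=dict(np.load('w2.npz')); c0=np.array([.541,-.155])
r=cv2.cvtColor(cv2.imread('pics/sock.png')[:,:400],cv2.COLOR_BGR2GRAY).astype(float)
r=cv2.GaussianBlur(r,(0,0),2)
def hexpt(cx,cy,a,R0,n=240):
    t=np.linspace(0,2*np.pi,n,endpoint=False); d=(t-a)%(np.pi/3)-np.pi/6; rho=R0/np.cos(d)  # corners at a+k60
    return np.stack([cx+rho*np.cos(t),cy-rho*np.sin(t)],1)
def samp(P): return cv2.remap(r.astype(np.float32),P[:,0].astype(np.float32)[None],P[:,1].astype(np.float32)[None],1)[0]
def cost(v,R0=65): cx,cy,a=v; return -(samp(hexpt(cx,cy,a,R0+6)).mean()-samp(hexpt(cx,cy,a,R0-6)).mean())
best=min((minimize(cost,[184,232,a],method='Nelder-Mead',options=dict(initial_simplex=[[184,232,a],[188,232,a],[184,236,a],[184,232,a+.2]])) for a in np.arange(0,1.05,.17)),key=lambda b:b.fun)
print(best.x,best.fun); cx,cy,a=best.x
# image axes: col grows = -y world, row grows = -x world. direction angle t (right, up) -> world (x=sin t, y=-cos t)
print('hex centre',c0+[.02-cy/1e4,.02-cx/1e4]); 
print('corner world angles deg mod60',(np.degrees(a)-90)%60)
# counterbore rim in w (z=.052) and top
t=arm.get_image('top')
for p,n,(u,v),win in ((t,'top',(373.2,224.3),14),):
    g=cv2.cvtColor(p['frame'],cv2.COLOR_RGB2GRAY); x0,y0=int(u)-win,int(v)-win
    b=(g[y0:y0+2*win,x0:x0+2*win]<120).astype(np.uint8); nn,l,s_,c=cv2.connectedComponentsWithStats(b)
    k=l[win,win]; k=k if k else 1+np.argmax(s_[1:,4]); q=c[k]+[x0+.5,y0+.5]; print(n,s_[k],q,onz(p,q/[640,480],.049))
E
```

```text
[181.9514 232.6564   1.2566] -11.252532958984375
hex centre [ 0.5377 -0.1532]
corner world angles deg mod60 41.996875369798985
top [  7   0  21  28 434] [378.4078 225.9401] [ 0.5381 -0.1637  0.049 ]
```

```bash
python3 - <<'E'
from h import *
t=arm.get_image('top')
g=cv2.cvtColor(t['frame'],cv2.COLOR_RGB2GRAY)
b=np.zeros_like(g); b[214:235,363:384]=g[214:235,363:384]<110
nn,l,s_,c=cv2.connectedComponentsWithStats(b); k=1+np.argmax(s_[1:,4]); q=c[k]+.5; print(s_[k],q,onz(t,q/[640,480],.048))
s=arm.get_image('side')
g=s['frame']; 
cv2.imwrite('pics/side_sock.png',cv2.resize(g[220:255,295:345],(800,560),interpolation=2)[...,::-1])
print(proj(s,[.5377,-.1532,.052]),proj(t,[.5377,-.1532,.048]))
E
```

```text
[366 214  18  21 287] [376.4617 225.6742] [ 0.5386 -0.1605  0.048 ]
[320.4192 235.1631] [372.1527 226.2112]
```

Emit:
carry_out(
  claw=[9, 9, 9, 9, 9, 9, 9, 9, 9, 9],
  delta_pos=[
    [0.6, 2.5, -2],
    [0.6, 2.5, -2],
    [0.6, 2.5, 0],
    [0.6, 2.5, 0],
    [0.5, 2.5, 0],
    [0, 2.5, 0],
    [0, 2.5, 0],
    [0, 2.1, 0],
    [0, 0, 0],
    [0, 0, 0],
  ],
  angular=[
    [0, 0, 0],
    [0, 0, 0],
    [0, 0, 0],
    [0, 0, 0],
    [0, 0, 0],
    [0, 0, 0],
    [0, 0, 0],
    [0, 0, 0],
    [0, 0, 0],
    [0, 0, 0],
  ],
)

```text
clock: 6.0
position: [0.4917, -0.3519, 0.1387]
ee_rot: [-3.142, 0.015, -0.0]
force: [0.5, 0.4, -0.0]
width: 0.979
gripper_force: 0.0
```

```bash
python3 - <<'E'
from h import *
o,M=st()
w=arm.get_image('wrist')
h=cv2.cvtColor(w['frame'],cv2.COLOR_RGB2HSV); m=(((h[...,0]<6)|(h[...,0]>174))&(h[...,1]>180)&(h[...,2]>60)).astype(np.uint8)
n,l,s_,c=cv2.connectedComponentsWithStats(m); k=1+np.argmax(s_[1:,4]); print(s_[k])
ys,xs=np.nonzero(l==k)
P=np.array([onz(w,((x+.5)/640,(y+.5)/480),.096)[:2] for x,y in zip(xs,ys)])
print(cv2.minAreaRect((P*1000).astype(np.float32)))
E
```

```text
t 6.0 p [ 0.4917 -0.3519  0.1387] yaw -0.56 z [ 0.0001  0.     -1.    ] j [ 0.5284  0.4847  0.0063  1.729  -0.0037  0.9279 -1.0444] F [ 0.5232  0.3954 -0.0128] T [ 0.0183  0.019  -0.0184] w 8.98 g 0.0
[ 302  181   28  171 4357]
((493.3265686035156, -351.20458984375), (13.10459041595459, 91.5560531616211), 89.94424438476562)
```

Emit:
carry_out(
  claw=[9, 9, 9, 9, 9, 4, 1, 1, 1, 1, 1, 1],
  delta_pos=[
    [0.16, -0.07, 2],
    [0, 0, 2],
    [0, 0, 2],
    [0, 0, 1.2],
    [0, 0, 0],
    [0, 0, 0],
    [0, 0, 0],
    [0, 0, 0],
    [0, 0, 0],
    [0, 0, 0],
    [0, 0, 0],
    [0, 0, 0],
  ],
  angular=[
    [0, 0, 0],
    [0, 0, 0],
    [0, 0, 0],
    [0, 0, 0],
    [0, 0, 0],
    [0, 0, 0],
    [0, 0, 0],
    [0, 0, 0],
    [0, 0, 0],
    [0, 0, 0],
    [0, 0, 0],
    [0, 0, 0],
  ],
  force=60,
)

```text
clock: 7.25
position: [0.4936, -0.3506, 0.0668]
ee_rot: [3.141, -0.013, 0.0]
force: [0.1, 0.6, -0.8]
width: 0.416
gripper_force: 0.0
```

```bash
python3 - <<'E'
from h import *
st()
E
```

```text
t 7.25 p [ 0.4936 -0.3506  0.0668] yaw -0.47 z [ 0.0001 -0.0001 -1.    ] j [ 0.5279  0.5722  0.002   1.7883 -0.0015  0.781  -1.0484] F [ 0.0997  0.587  -0.7583] T [ 0.064  -0.0148  0.0294] w 3.81 g 0.0
```

Emit:
carry_out(
  claw=[1, 1, 1, 1, 1, 1],
  delta_pos=[
    [0, 0, 0],
    [0, 0, 0],
    [0, 0, 0],
    [0, 0, 0],
    [0, 0, 0],
    [0, 0, 0],
  ],
  angular=[
    [0, 0, 0],
    [0, 0, 0],
    [0, 0, 0],
    [0, 0, 0],
    [0, 0, 0],
    [0, 0, 0],
  ],
)

```text
clock: 7.85
position: [0.4935, -0.3507, 0.0667]
ee_rot: [3.141, -0.013, -0.0]
force: [0.6, -1.0, -0.3]
width: 0.151
gripper_force: 60.0
```

```bash
python3 - <<'E'
from h import *
st()
E
```

```text
t 7.85 p [ 0.4935 -0.3507  0.0667] yaw -0.48 z [-0.0001 -0.0002 -1.    ] j [ 0.528   0.5723  0.0022  1.7883 -0.0014  0.7809 -1.0483] F [ 0.629  -0.9991 -0.3071] T [-0.1282 -0.0203  0.0107] w 1.39 g 60.0
```

Gripped: the opening is 13.9 mm, which matches the 14 mm bar. I'll lift, move next to the clamp and turn to the insertion yaw of 102°, which fits the hexagon and leaves plenty of clockwise wrist range.

Emit:
carry_out(
  claw=[1, 1, 1, 1, 1, 1, 1, 1, 1, 1],
  delta_pos=[
    [0, 0, -1],
    [0, 0, -2],
    [0, 0, -2],
    [0, 0, -2],
    [1.2, -2.4, 0],
    [1.2, -2.4, 0],
    [1.2, -2.4, 0],
    [1.2, -2.4, 0],
    [1.15, -2.4, 0],
    [0, 0, 0],
  ],
  angular=[
    [0, 0, 0],
    [0, 0, 0],
    [0, 0, 0],
    [0, 0, 0],
    [0, 0, 0],
    [0, 0, 0],
    [0, 0, 0],
    [0, 0, 0],
    [0, 0, 0],
    [0, 0, 0],
  ],
)

```text
clock: 8.85
position: [0.5562, -0.2257, 0.1374]
ee_rot: [-3.139, 0.003, -0.002]
force: [1.2, 0.3, -0.8]
width: 0.15
gripper_force: 60.0
```

Emit:
carry_out(
  claw=[1, 1, 1, 1, 1, 1, 1, 1, 1, 1, 1, 1, 1, 1, 1],
  delta_pos=[
    [0, 0, 0],
    [0, 0, 0],
    [0, 0, 0],
    [0, 0, 0],
    [0, 0, 0],
    [0, 0, 0],
    [0, 0, 0],
    [0, 0, 0],
    [0, 0, 0],
    [0, 0, 0],
    [0, 0, 0],
    [0, 0, 0],
    [0, 0, 0],
    [0, 0, 0],
    [0, 0, 0],
  ],
  angular=[
    [0, 0, -0.1376],
    [0, 0, -0.1376],
    [0, 0, -0.1376],
    [0, 0, -0.1376],
    [0, 0, -0.1376],
    [0, 0, -0.1376],
    [0, 0, -0.1376],
    [0, 0, -0.1376],
    [0, 0, -0.1376],
    [0, 0, -0.1376],
    [0, 0, -0.1376],
    [0, 0, -0.1376],
    [0, 0, -0.1376],
    [0, 0, 0],
    [0, 0, 0],
  ],
)

```text
clock: 10.35
position: [0.5538, -0.2315, 0.137]
ee_rot: [-1.982, -2.437, 0.0]
force: [-0.9, -0.6, -1.6]
width: 0.149
gripper_force: 60.0
```

```bash
python3 - <<'E'
from h import *
from scipy.optimize import minimize
o,M=st()
w=arm.get_image('wrist'); np.savez('w3.npz',**w); t=arm.get_image('top');s=arm.get_image('side')
np.savez('t3.npz',**t);np.savez('s3.npz',**s)
c0=np.array([.5377,-.1532])
corn=[(-.02,-.02),(.02,-.02),(.02,.02),(-.02,.02)]
dst=np.float32([((.02-b)*1e4,(.02-a)*1e4) for a,b in corn])
def rect(p,z):
    src=np.float32([proj(p,[c0[0]+a,c0[1]+b,z]) for a,b in corn])
    return cv2.warpPerspective(p['frame'],cv2.getPerspectiveTransform(src,dst),(400,400),flags=2)
cv2.imwrite('pics/sock3.png',np.hstack([rect(w,.046),rect(t,.046)])[...,::-1])
E
```

```text
t 10.35 p [ 0.5538 -0.2315  0.137 ] yaw 101.75 z [-0.0002 -0.0001 -1.    ] j [ 0.622   0.5261 -0.4554  1.7126  0.272   0.966   0.2692] F [-0.8615 -0.5504 -1.5978] T [-0.0294 -0.0543  0.0366] w 1.37 g 60.0
```

View pics/sock3.png

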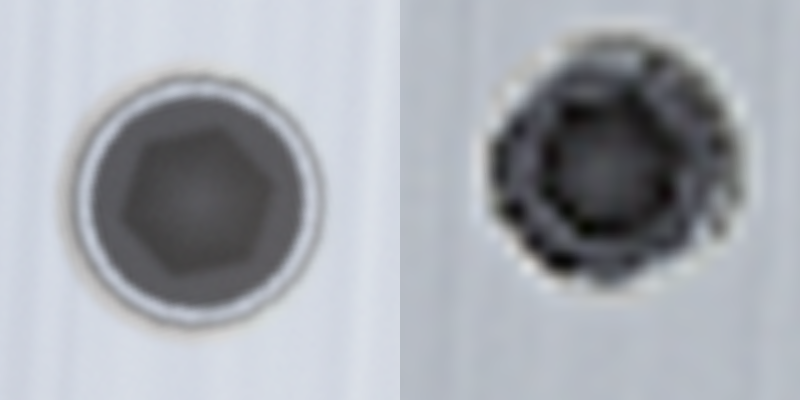

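In the wrist view (left) the hexagon centre is at about (198,200), which agrees with the first measurement. The top camera (right) differs by about 3 mm, roughly its calibration error. I'll fit the angle precisely.

```bash
python3 - <<'E'
from h import *
from scipy.optimize import minimize
r=cv2.cvtColor(cv2.imread('pics/sock3.png')[:,:400],cv2.COLOR_BGR2GRAY).astype(float)
r=cv2.GaussianBlur(r,(0,0),2).astype(np.float32)
def samp(v,R0):
    cx,cy,a=v; t=np.linspace(0,2*np.pi,240,endpoint=False); rho=R0/np.cos((t-a)%(np.pi/3)-np.pi/6)
    return cv2.remap(r,(cx+rho*np.cos(t)).astype(np.float32)[None],(cy-rho*np.sin(t)).astype(np.float32)[None],1).mean()
cost=lambda v:-(samp(v,71)-samp(v,59))
b=min((minimize(cost,[198,200,a],method='Nelder-Mead',options=dict(initial_simplex=[[198,200,a],[203,200,a],[198,204,a],[198,200,a+.2]])) for a in np.arange(0,1.05,.17)),key=lambda b:b.fun)
cx,cy,a=b.x; m2=np.array([.5377+.02-cy/1e4,-.1532+.02-cx/1e4]); m1=np.array([.5377,-.1532])
print(b.x,m2,(np.degrees(a)-90)%60)
y1,y2=np.radians([-.35,101.75]); Rm=lambda t:np.array([[np.cos(t),-np.sin(t)],[np.sin(t),np.cos(t)]])
A=np.block([[np.eye(2),Rm(y1)],[np.eye(2),Rm(y2)]]); x=np.linalg.solve(A,np.r_[m1,m2]); print(x)
M=Rm(y2); d=x[:2]-np.array([.5538,-.2315]); xt=M[:,0]; yt=np.array([np.sin(y2),-np.cos(y2)]); print('tool dx,dy cm',d@xt*100,d@yt*100)
E
```

```text
[196.0764 201.7496   1.2566] [ 0.5375 -0.1528] 41.99705113858896
[ 0.5375 -0.1531  0.0002 -0.0001]
tool dx,dy cm 8.011084092599928 -0.0032836897691845834
```

```bash
python3 - <<'E'
from h import *
from scipy.optimize import minimize
for f,c in (('sock',(182,232.6)),('sock3',(196,201.7))):
    r=cv2.cvtColor(cv2.imread(f'pics/{f}.png')[:,:400],cv2.COLOR_BGR2GRAY).astype(np.float32)
    r=cv2.GaussianBlur(r,(0,0),1.5)
    t=np.linspace(0,2*np.pi,3600,endpoint=False)
    def samp(v,R0):
        cx,cy,a=v; rho=R0/np.cos((t-a)%(np.pi/3)-np.pi/6)
        return cv2.remap(r,(cx+rho*np.cos(t)).astype(np.float32)[None],(cy-rho*np.sin(t)).astype(np.float32)[None],1).mean()
    for R0 in(62,65,68):
        out=[]
        for d in range(0,60,1):
            a=np.radians(d); b=minimize(lambda v:-(samp((v[0],v[1],a),R0+4)-samp((v[0],v[1],a),R0-4)),c,method='Nelder-Mead',options=dict(maxiter=25)); out.append((b.fun,d,b.x))
        b=min(out,key=lambda o:o[0]); print(f,R0,b,'world',(b[1]-90)%60, max(o[0] for o in out))
E
```

```text
sock 62 (np.float64(-5.276004791259766), 16, array([179.9972, 226.1927])) world 46 -4.609836578369141
sock 65 (np.float64(-8.14963150024414), 12, array([181.7747, 231.997 ])) world 42 -6.221355438232422
sock 68 (np.float64(-10.5465087890625), 12, array([182.3588, 232.9705])) world 42 -7.242977142333984
sock3 62 (np.float64(-6.4284820556640625), 14, array([190.2087, 204.5755])) world 44 -5.677032470703125
sock3 65 (np.float64(-10.02130126953125), 13, array([196.4159, 201.7676])) world 43 -7.604339599609375
sock3 68 (np.float64(-12.632736206054688), 13, array([196.8784, 201.6426])) world 43 -8.521415710449219
```

Emit:
carry_out(
  claw=[1, 1, 1, 1, 1, 1, 1, 1, 1],
  delta_pos=[
    [2, 0, 0],
    [2, 0, 0],
    [2, 0, 0],
    [2, 0, 0],
    [0, 0, 0],
    [0, 0, 1],
    [0, 0, 1],
    [0, 0, 0.6],
    [0, 0, 0],
  ],
  angular=[
    [0, 0, -0.015],
    [0, 0, 0],
    [0, 0, 0],
    [0, 0, 0],
    [0, 0, 0],
    [0, 0, 0],
    [0, 0, 0],
    [0, 0, 0],
    [0, 0, 0],
  ],
)

```text
clock: 11.4
position: [0.5356, -0.1535, 0.1091]
ee_rot: [-1.958, -2.454, 0.002]
force: [-0.1, 0.4, -0.9]
width: 0.145
gripper_force: 60.0
```

```bash
python3 - <<'E'
from h import *
o,M=st(); d=np.array([.5375,-.1531])-o['position'][:2]; print(M[:2,0]@d*100,M[:2,1]@d*100)
E
```

```text
t 11.4 p [ 0.5356 -0.1535  0.1091] yaw 102.82 z [-0.0025  0.0005 -1.    ] j [ 0.5228  0.5018 -0.4691  1.8438  0.2892  0.8663  0.1374] F [-0.1127  0.4471 -0.8711] T [ 0.0078 -0.0843 -0.0533] w 1.34 g 60.0
-0.0029470099168957256 0.19616635636206223
```

Emit:
carry_out(
  claw=[1, 1, 1],
  delta_pos=[
    [0, 0, 0],
    [0, 0, 0],
    [0, 0, 0],
  ],
  angular=[
    [0, 0, 0],
    [0, 0, 0],
    [0, 0, 0],
  ],
)

```text
clock: 11.7
position: [0.5368, -0.1532, 0.111]
ee_rot: [1.958, 2.456, 0.0]
force: [0.6, -0.4, -2.3]
width: 0.147
gripper_force: 60.0
```

```bash
python3 - <<'E'
from h import *
o,M=st(); d=np.array([.5375,-.1531])-o['position'][:2]; print(M[:2,0]@d*100,M[:2,1]@d*100)
E
```

```text
t 11.7 p [ 0.5368 -0.1532  0.111 ] yaw 102.86 z [ 0.0005 -0.0001 -1.    ] j [ 0.5228  0.4995 -0.4703  1.8422  0.2888  0.8671  0.1377] F [ 0.5602 -0.4376 -2.2837] T [ 0.0191 -0.1596  0.042 ] w 1.35 g 60.0
-0.009221412734082104 0.07262781592289494
```

Emit:
carry_out(
  claw=[1, 1, 1, 1, 1, 1],
  delta_pos=[
    [0, 0.07, 0.1],
    [0, 0, 0.1],
    [0, 0, 0.1],
    [0, 0, 0.1],
    [0, 0, 0.1],
    [0, 0, 0],
  ],
  angular=[
    [0, 0, 0],
    [0, 0, 0],
    [0, 0, 0],
    [0, 0, 0],
    [0, 0, 0],
    [0, 0, 0],
  ],
)

```text
clock: 12.3
position: [0.5371, -0.1529, 0.1056]
ee_rot: [-1.958, -2.456, 0.0]
force: [-0.2, 0.1, -1.8]
width: 0.149
gripper_force: 60.0
```

```bash
python3 - <<'E'
from h import *
o,M=st(); d=np.array([.5375,-.1531])-o['position'][:2]; print(M[:2,0]@d*100,M[:2,1]@d*100)
E
```

```text
t 12.3 p [ 0.5371 -0.1529  0.1056] yaw 102.88 z [-0.0003  0.     -1.    ] j [ 0.5194  0.5069 -0.4674  1.846   0.2935  0.8573  0.1333] F [-0.1526  0.1187 -1.8471] T [ 0.0484 -0.0362  0.0439] w 1.36 g 60.0
-0.032544927945243385 0.03319036539382405
```

Emit:
carry_out(
  claw=[1, 1, 1],
  delta_pos=[
    [0, 0.02, 0.1],
    [0, 0, 0.1],
    [0, 0, 0],
  ],
  angular=[
    [0, 0, 0],
    [0, 0, 0],
    [0, 0, 0],
  ],
)

```text
clock: 12.6
position: [0.5377, -0.1528, 0.1038]
ee_rot: [1.958, 2.456, 0.0]
force: [-0.1, -0.3, -0.8]
width: 0.148
gripper_force: 60.0
```

```bash
python3 - <<'E'
from h import *
o,M=st()
E
```

```text
t 12.6 p [ 0.5377 -0.1528  0.1038] yaw 102.88 z [ 0.0005  0.     -1.    ] j [ 0.5182  0.5095 -0.4664  1.847   0.2953  0.8532  0.1316] F [-0.1298 -0.2671 -0.8377] T [ 0.0246 -0.2047  0.0272] w 1.36 g 60.0
```

Emit:
carry_out(
  claw=[1, 1, 1],
  delta_pos=[
    [0, 0, 0.1],
    [0, 0, 0.1],
    [0, 0, 0],
  ],
  angular=[
    [0, 0, 0],
    [0, 0, 0],
    [0, 0, 0],
  ],
)

```text
clock: 12.9
position: [0.5379, -0.1527, 0.1018]
ee_rot: [1.958, 2.456, 0.001]
force: [1.7, 0.2, -0.7]
width: 0.148
gripper_force: 60.0
```

```bash
python3 - <<'E'
from h import *
o,M=st()
E
```

```text
t 12.9 p [ 0.5379 -0.1527  0.1018] yaw 102.88 z [ 0.0009  0.     -1.    ] j [ 0.5172  0.5119 -0.4654  1.8487  0.2971  0.8489  0.13  ] F [ 1.688   0.1536 -0.7186] T [ 0.0478 -0.5648 -0.0375] w 1.36 g 60.0
```

Emit:
carry_out(
  claw=[1, 1, 1, 1, 1],
  delta_pos=[
    [0, 0, 0.1],
    [0, 0, 0.1],
    [0, 0, 0.1],
    [0, 0, 0.1],
    [0, 0, 0],
  ],
  angular=[
    [0, 0, 0],
    [0, 0, 0],
    [0, 0, 0],
    [0, 0, 0],
    [0, 0, 0],
  ],
)

```text
clock: 13.4
position: [0.538, -0.1528, 0.0982]
ee_rot: [1.958, 2.456, 0.001]
force: [1.4, 0.5, 5.8]
width: 0.153
gripper_force: 60.0
```

```bash
python3 - <<'E'
from h import *
o,M=st()
E
```

```text
t 13.4 p [ 0.538  -0.1528  0.0982] yaw 102.88 z [ 0.0012 -0.0002 -1.    ] j [ 0.5154  0.5164 -0.4633  1.852   0.3006  0.8411  0.1268] F [1.3562 0.5256 5.8313] T [ 0.2057 -0.4502 -0.0031] w 1.41 g 60.0
```

Emit:
carry_out(
  claw=[1, 1, 1, 1],
  delta_pos=[
    [0, 0, 0.05],
    [0, 0, 0.05],
    [0, 0, 0],
    [0, 0, 0],
  ],
  angular=[
    [0, 0, 0],
    [0, 0, 0],
    [0, 0, 0],
    [0, 0, 0],
  ],
)

```text
clock: 13.8
position: [0.5381, -0.1528, 0.0975]
ee_rot: [1.957, 2.456, 0.001]
force: [0.2, -0.0, 9.3]
width: 0.149
gripper_force: 60.0
```

```bash
python3 - <<'E'
from h import *
o,M=st()
E
```

```text
t 13.8 p [ 0.5381 -0.1528  0.0975] yaw 102.88 z [ 0.0014 -0.0003 -1.    ] j [ 0.515   0.5173 -0.4629  1.8527  0.3015  0.8395  0.1261] F [ 0.1968 -0.0119  9.3195] T [ 0.2076 -0.1677  0.0093] w 1.36 g 60.0
```

Fully home: depth about 9.2 mm at 9 N. Now I'll turn clockwise in small steps and watch the moment.

Emit:
carry_out(
  claw=[1, 1, 1, 1, 1, 1],
  delta_pos=[
    [0, 0, 0],
    [0, 0, 0],
    [0, 0, 0],
    [0, 0, 0],
    [0, 0, 0],
    [0, 0, 0],
  ],
  angular=[
    [0, 0, 0.04],
    [0, 0, 0.04],
    [0, 0, 0.04],
    [0, 0, 0.04],
    [0, 0, 0.04],
    [0, 0, 0],
  ],
)

```text
clock: 14.4
position: [0.5381, -0.1527, 0.0974]
ee_rot: [2.194, 2.247, 0.001]
force: [1.0, 1.0, 7.1]
width: 0.15
gripper_force: 60.0
```

```bash
cat >> h.py <<'E'
def avg(n=5):
    T=[]
    for i in range(n): w=arm.get_image('wrist'); T.append(np.r_[arm.observe()['ft_torque'],arm.observe()['force']])
    print('avg',np.mean(T,0),'sd',np.std(T,0)[2]); return w
E
python3 - <<'E'
from h import *
o,M=st(); w=avg(4); np.savez('w4.npz',**w); t=arm.get_image('top'); np.savez('t4.npz',**t); st()
E
```

```text
t 14.4 p [ 0.5381 -0.1527  0.0974] yaw 91.37 z [ 0.0015 -0.0004 -1.    ] j [ 0.4786  0.5083 -0.4113  1.8559  0.2672  0.83   -0.0439] F [1.0152 0.9663 7.0782] T [ 0.1695 -0.3418  0.1856] w 1.38 g 60.0
avg [ 0.1941 -0.3166  0.2075  0.7931  0.7463  7.116 ] sd 0.015184650966661498
t 14.65 p [ 0.5382 -0.1527  0.0974] yaw 91.45 z [ 0.0016 -0.0003 -1.    ] j [ 0.479   0.5084 -0.4118  1.8558  0.2674  0.8301 -0.0427] F [1.2628 0.4343 7.3971] T [ 0.2366 -0.2976  0.2087] w 1.35 g 60.0
```

Emit:
carry_out(
  claw=[1, 1, 1],
  delta_pos=[
    [0, 0, 0],
    [0, 0, 0],
    [0, 0, 0],
  ],
  angular=[
    [0, 0, 0.04],
    [0, 0, 0.04],
    [0, 0, 0.04],
  ],
)

```text
clock: 14.95
position: [0.5382, -0.1527, 0.0974]
ee_rot: [2.325, 2.111, 0.002]
force: [1.3, 0.6, 7.3]
width: 0.149
gripper_force: 60.0
```

```bash
python3 - <<'E'
from h import *
st();avg(3)
E
```

```text
t 14.95 p [ 0.5382 -0.1527  0.0974] yaw 84.48 z [ 0.0016 -0.0003 -1.    ] j [ 0.4571  0.5034 -0.3808  1.8577  0.2467  0.8249 -0.1454] F [1.3054 0.5624 7.2582] T [ 0.1676 -0.4071  0.2627] w 1.37 g 60.0
avg [ 0.1944 -0.3641  0.2107  0.8685  0.7508  7.2706] sd 0.01764071086204189
```

Emit:
carry_out(
  claw=[1, 1, 1],
  delta_pos=[
    [0, 0, 0],
    [0, 0, 0],
    [0, 0, 0],
  ],
  angular=[
    [0, 0, 0.03],
    [0, 0, 0.03],
    [0, 0, 0.03],
  ],
)

```text
clock: 15.4
position: [0.5383, -0.1527, 0.0974]
ee_rot: [2.417, 2.005, 0.002]
force: [2.0, 1.0, 7.3]
width: 0.145
gripper_force: 60.0
```

```bash
python3 - <<'E'
from h import *
st();avg(3)
E
```

```text
t 15.4 p [ 0.5383 -0.1527  0.0974] yaw 79.35 z [ 0.0018 -0.0003 -1.    ] j [ 0.4407  0.5    -0.3578  1.8591  0.2315  0.8213 -0.2211] F [1.9932 0.968  7.3213] T [ 0.1313 -0.4206  0.235 ] w 1.33 g 60.0
avg [ 0.1845 -0.3851  0.2157  1.1717  0.7176  6.5428] sd 0.0059648243319480555
```

Emit:
carry_out(
  claw=[1, 1, 1],
  delta_pos=[
    [0, 0, 0],
    [0, 0, 0],
    [0, 0, 0],
  ],
  angular=[
    [0, 0, 0.03],
    [0, 0, 0.03],
    [0, 0, 0.03],
  ],
)

```text
clock: 15.85
position: [0.5383, -0.1527, 0.0974]
ee_rot: [2.505, 1.894, 0.002]
force: [0.8, 2.1, 7.9]
width: 0.146
gripper_force: 60.0
```

```bash
python3 - <<'E'
from h import *
st();avg(3)
E
```

```text
t 15.85 p [ 0.5383 -0.1527  0.0974] yaw 74.2 z [ 0.0018 -0.0003 -1.    ] j [ 0.4243  0.4967 -0.3347  1.8605  0.2163  0.8178 -0.2972] F [0.7635 2.086  7.9313] T [ 0.1639 -0.4009  0.2305] w 1.34 g 60.0
avg [ 0.1689 -0.4017  0.2512  1.2166  0.546   7.1128] sd 0.038571968281028775
```

Emit:
carry_out(
  claw=[1, 1, 1],
  delta_pos=[
    [0, 0, 0],
    [0, 0, 0],
    [0, 0, 0],
  ],
  angular=[
    [0, 0, 0.03],
    [0, 0, 0.03],
    [0, 0, 0.03],
  ],
)

```text
clock: 16.3
position: [0.5383, -0.1526, 0.0974]
ee_rot: [2.587, 1.78, 0.002]
force: [1.1, 0.8, 5.7]
width: 0.145
gripper_force: 60.1
```

```bash
python3 - <<'E'
from h import *
st();avg(3)
E
```

```text
t 16.3 p [ 0.5383 -0.1526  0.0974] yaw 69.05 z [ 0.0019 -0.0003 -1.    ] j [ 0.4077  0.4937 -0.3116  1.8619  0.2011  0.8145 -0.3732] F [1.1402 0.7664 5.6735] T [ 0.163  -0.4868  0.2961] w 1.33 g 60.1
avg [ 0.1803 -0.455   0.2501  1.4386  0.4996  6.4604] sd 0.038180542832236666
```

Emit:
carry_out(
  claw=[1, 1, 1],
  delta_pos=[
    [0, 0, 0],
    [0, 0, 0],
    [0, 0, 0],
  ],
  angular=[
    [0, 0, 0.03],
    [0, 0, 0.03],
    [0, 0, 0.03],
  ],
)

```text
clock: 16.75
position: [0.5384, -0.1527, 0.0974]
ee_rot: [2.665, 1.662, 0.002]
force: [1.0, 1.1, 5.8]
width: 0.153
gripper_force: 60.1
```

```bash
python3 - <<'E'
from h import *
st();avg(3)
E
```

```text
t 16.75 p [ 0.5384 -0.1527  0.0974] yaw 63.89 z [ 0.002  -0.0003 -1.    ] j [ 0.391   0.4908 -0.2885  1.8633  0.186   0.8114 -0.4492] F [1.0488 1.1458 5.8276] T [ 0.18   -0.5282  0.3349] w 1.41 g 60.1
avg [ 0.1786 -0.5081  0.2986  1.5725  0.8642  6.516 ] sd 0.024110296418084688
```

Emit:
carry_out(
  claw=[1, 1, 1],
  delta_pos=[
    [0, 0, 0],
    [0, 0, 0],
    [0, 0, 0],
  ],
  angular=[
    [0, 0, 0.02],
    [0, 0, 0.02],
    [0, 0, 0.02],
  ],
)

```text
clock: 17.2
position: [0.5385, -0.1527, 0.0974]
ee_rot: [2.713, 1.582, 0.003]
force: [1.3, 1.1, 6.5]
width: 0.149
gripper_force: 60.1
```

```bash
python3 - <<'E'
from h import *
st();w=avg(12);st();np.savez('w5.npz',**w);t=arm.get_image('top');np.savez('t5.npz',**t)
# rectified view at jaw/soap height, before (t3,w2) and now
def rect(p,z=.05):
    c0=(.5395,-.105);L=.04
    corn=[(-L,-L),(L,-L),(L,L),(-L,L)]
    dst=np.float32([((L-b)/L*200,(L-a)/L*200) for a,b in corn])
    src=np.float32([proj(p,[c0[0]+a,c0[1]+b,z]) for a,b in corn])
    return cv2.warpPerspective(p['frame'],cv2.getPerspectiveTransform(src,dst),(400,400),flags=2)
cv2.imwrite('pics/jaw.png',np.hstack([rect(dict(np.load('w2.npz'))),rect(t)])[...,::-1])
E
```

```text
t 17.2 p [ 0.5385 -0.1527  0.0974] yaw 60.48 z [ 0.0021 -0.0003 -1.    ] j [ 0.3799  0.489  -0.2731  1.8643  0.176   0.8094 -0.4995] F [1.2609 1.0642 6.4972] T [ 0.2121 -0.5653  0.358 ] w 1.37 g 60.1
avg [ 0.1643 -0.5226  0.3085  1.6566  0.5759  6.5757] sd 0.02311252428611411
t 17.8 p [ 0.5385 -0.1527  0.0974] yaw 60.52 z [ 0.0021 -0.0003 -1.    ] j [ 0.3801  0.4891 -0.2733  1.8642  0.1761  0.8095 -0.4988] F [1.6149 0.8602 7.4083] T [ 0.1317 -0.4964  0.2717] w 1.4 g 60.1
```

View pics/jaw.png

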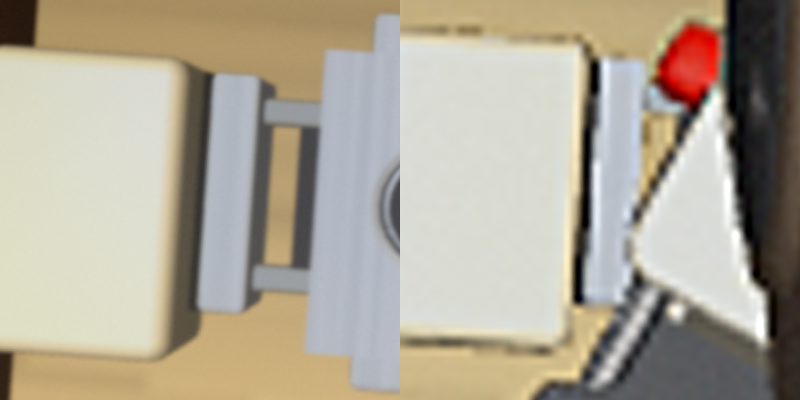

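The jaw is now flush on the soap, at about columns 590–600 in the right half. The moment has risen about 0.095 N m over the drag plateau, which means roughly 25 N. I'll ease back to release the wind-up, then lift straight out.

Emit:
carry_out(
  claw=[1, 1, 1, 1, 1, 1, 1, 1],
  delta_pos=[
    [0, 0, 0],
    [0, 0, 0],
    [0, 0, -0.3],
    [0, 0, -0.4],
    [0, 0, -0.8],
    [0, 0, -1.5],
    [0, 0, -1.5],
    [0, 0, 0],
  ],
  angular=[
    [0, 0, -0.04],
    [0, 0, -0.04],
    [0, 0, 0],
    [0, 0, 0],
    [0, 0, 0],
    [0, 0, 0],
    [0, 0, 0],
    [0, 0, 0],
  ],
)

```text
clock: 18.65
position: [0.5378, -0.1531, 0.1434]
ee_rot: [2.648, 1.687, 0.002]
force: [-0.2, -0.3, -1.7]
width: 0.148
gripper_force: 60.0
```

```bash
python3 - <<'E'
from h import *
o,M=st()
d=np.array([.4935,-.3507])-o['position'][:2]; print('cm',M[:2,0]@d*100,M[:2,1]@d*100)
E
```

```text
t 18.65 p [ 0.5378 -0.1531  0.1434] yaw 65.01 z [ 0.0017 -0.0007 -1.    ] j [ 0.4075  0.435  -0.3067  1.819   0.1625  0.9102 -0.4083] F [-0.1571 -0.3361 -1.7123] T [-0.0377 -0.1146 -0.009 ] w 1.36 g 60.0
cm -19.785819554199772 4.331011769042212
```

Emit:
carry_out(
  claw=[1, 1, 1, 1, 1, 1, 1, 1, 1, 1, 1, 1, 1, 1, 1, 1, 1, 1, 1, 1],
  delta_pos=[
    [-2, 0.43, 0],
    [-2, 0.43, 0],
    [-2, 0.43, 0],
    [-2, 0.43, 0],
    [-2, 0.43, 0],
    [-2, 0.43, 0],
    [-2, 0.43, 0],
    [-2, 0.43, 0],
    [-2, 0.43, 0],
    [-1.8, 0.43, 0],
    [0, 0, 0],
    [0, 0, 0],
    [0, 0, 0],
    [0, 0, 0],
    [0, 0, 0],
    [0, 0, 0],
    [0, 0, 0],
    [0, 0, 0],
    [0, 0, 0],
    [0, 0, 0],
  ],
  angular=[
    [0, 0, 0],
    [0, 0, 0],
    [0, 0, 0],
    [0, 0, 0],
    [0, 0, 0],
    [0, 0, 0],
    [0, 0, 0],
    [0, 0, 0],
    [0, 0, 0],
    [0, 0, 0],
    [0, 0, 0.143],
    [0, 0, 0.143],
    [0, 0, 0.143],
    [0, 0, 0.143],
    [0, 0, 0.143],
    [0, 0, 0.143],
    [0, 0, 0.143],
    [0, 0, 0.143],
    [0, 0, 0],
    [0, 0, 0],
  ],
)

```text
clock: 20.65
position: [0.4924, -0.3502, 0.1411]
ee_rot: [-3.141, 0.007, 0.002]
force: [-0.3, -0.8, -0.7]
width: 0.149
gripper_force: 60.0
```

```bash
python3 - <<'E'
from h import *
o,M=st()
d=np.array([.4935,-.3507])-o['position'][:2]; print('cm',M[:2,0]@d*100,M[:2,1]@d*100)
w=arm.get_image('wrist')
for q in arm.place_of('key_block',w)[:2]: print(q['conf'],onz(w,q['centre'],0))
q=arm.trace('key_block',w)
if q:
    cn=max(cv2.findContours(q[0]['region'].astype(np.uint8),0,2)[0],key=cv2.contourArea)[:,0]
    P=np.array([onz(w,((x+.5)/640,(y+.5)/480),.056)[:2] for x,y in cn]); print(cv2.minAreaRect((P*1000).astype(np.float32)))
E
```

```text
t 20.65 p [ 0.4924 -0.3502  0.1411] yaw -0.25 z [-0.0014  0.0004 -1.    ] j [ 0.515   0.482   0.0207  1.7272 -0.0115  0.9339 -1.0349] F [-0.2644 -0.8229 -0.6826] T [ 0.0337 -0.0199 -0.016 ] w 1.37 g 60.0
cm 0.10913853487068738 0.052316609504893655
0.74 [ 0.4977 -0.3347  0.    ]
((499.7206115722656, -337.73602294921875), (91.1259765625, 70.92066955566406), 73.31171417236328)
```

Emit:
carry_out(
  claw=[1, 1, 1, 1, 1, 1],
  delta_pos=[
    [0.1, 0.04, 0.7],
    [0, 0, 0.7],
    [0, 0, 0.7],
    [0, 0, 0],
    [0, 0, 0],
    [0, 0, 0],
  ],
  angular=[
    [0, 0, 0],
    [0, 0, 0],
    [0, 0, 0],
    [0, 0, 0],
    [0, 0, 0],
    [0, 0, 0],
  ],
)

```text
clock: 21.4
position: [0.4941, -0.351, 0.1209]
ee_rot: [3.141, -0.013, 0.0]
force: [-0.3, 0.7, -0.7]
width: 0.148
gripper_force: 60.0
```

```bash
python3 - <<'E'
from h import *
st()
E
```

```text
t 21.4 p [ 0.4941 -0.351   0.1209] yaw -0.48 z [ 0.0003 -0.0002 -1.    ] j [ 0.5158  0.5062  0.0196  1.7437 -0.0121  0.8914 -1.0386] F [-0.3288  0.6931 -0.7032] T [ 0.05   -0.0049 -0.0207] w 1.36 g 60.0
```

Emit:
carry_out(
  claw=[1, 1, 1, 1, 1, 1],
  delta_pos=[
    [0, 0, 0.2],
    [0, 0, 0.2],
    [0, 0, 0.2],
    [0, 0, 0.2],
    [0, 0, 0.2],
    [0, 0, 0],
  ],
  angular=[
    [0, 0, 0],
    [0, 0, 0],
    [0, 0, 0],
    [0, 0, 0],
    [0, 0, 0],
    [0, 0, 0],
  ],
)

```text
clock: 22.0
position: [0.4937, -0.3508, 0.1103]
ee_rot: [-3.141, 0.013, 0.001]
force: [-0.2, 0.1, -1.4]
width: 0.151
gripper_force: 60.0
```

```bash
python3 - <<'E'
from h import *
st()
E
```

```text
t 22.0 p [ 0.4937 -0.3508  0.1103] yaw -0.49 z [-0.0005  0.0003 -1.    ] j [ 0.5164  0.5184  0.0188  1.7534 -0.0122  0.8704 -1.0387] F [-0.2073  0.0951 -1.4044] T [-0.0033  0.0133  0.0025] w 1.38 g 60.0
```

In the hole with no force. I'll continue down to 66.7 mm, 4.36 cm more.

Emit:
carry_out(
  claw=[1, 1, 1, 1, 1, 1, 1, 1],
  delta_pos=[
    [0, 0, 1],
    [0, 0, 1],
    [0, 0, 1],
    [0, 0, 0.6],
    [0, 0, 0.4],
    [0, 0, 0.2],
    [0, 0, 0.15],
    [0, 0, 0],
  ],
  angular=[
    [0, 0, 0],
    [0, 0, 0],
    [0, 0, 0],
    [0, 0, 0],
    [0, 0, 0],
    [0, 0, 0],
    [0, 0, 0],
    [0, 0, 0],
  ],
)

```text
clock: 22.8
position: [0.4939, -0.3509, 0.0672]
ee_rot: [3.142, -0.013, 0.0]
force: [-0.6, 0.2, -1.8]
width: 0.151
gripper_force: 60.0
```

```bash
python3 - <<'E'
from h import *
st()
E
```

```text
t 22.8 p [ 0.4939 -0.3509  0.0672] yaw -0.48 z [ 0. -0. -1.] j [ 0.5187  0.572   0.0156  1.7877 -0.012   0.782  -1.0389] F [-0.5631  0.1987 -1.786 ] T [-0.0035  0.0264  0.0151] w 1.39 g 60.0
```

Down another 1 mm until it touches, then open and back off straight up.

Emit:
carry_out(
  claw=[1, 1, 1],
  delta_pos=[
    [0, 0, 0.06],
    [0, 0, 0.06],
    [0, 0, 0],
  ],
  angular=[
    [0, 0, 0],
    [0, 0, 0],
    [0, 0, 0],
  ],
)

```text
clock: 23.1
position: [0.4942, -0.351, 0.0666]
ee_rot: [3.141, -0.013, 0.001]
force: [-1.3, 1.2, 3.9]
width: 0.147
gripper_force: 60.0
```

Emit:
carry_out(
  claw=[2.5, 4, 6, 8, 8, 8, 8, 8, 8, 8],
  delta_pos=[
    [0, 0, 0],
    [0, 0, 0],
    [0, 0, 0],
    [0, 0, 0],
    [0, 0, 0],
    [0, 0, 0],
    [0, 0, 0],
    [0, 0, 0],
    [0, 0, 0],
    [0, 0, 0],
  ],
  angular=[
    [0, 0, 0],
    [0, 0, 0],
    [0, 0, 0],
    [0, 0, 0],
    [0, 0, 0],
    [0, 0, 0],
    [0, 0, 0],
    [0, 0, 0],
    [0, 0, 0],
    [0, 0, 0],
  ],
)

```text
clock: 24.1
position: [0.4939, -0.3509, 0.066]
ee_rot: [3.142, -0.013, 0.0]
force: [-0.6, -0.3, 0.2]
width: 0.866
gripper_force: 0.0
```

Emit:
carry_out(
  claw=[8, 8, 8, 8, 8, 8, 8, 8],
  delta_pos=[
    [0, 0, -1],
    [0, 0, -2],
    [0, 0, -3],
    [0, 0, -3],
    [-1, 0, -3],
    [-2, 0, -3],
    [-2, 0, 0],
    [0, 0, 0],
  ],
  angular=[
    [0, 0, 0],
    [0, 0, 0],
    [0, 0, 0],
    [0, 0, 0],
    [0, 0, 0],
    [0, 0, 0],
    [0, 0, 0],
    [0, 0, 0],
  ],
)

```text
clock: 24.9
position: [0.4418, -0.3516, 0.218]
ee_rot: [3.14, -0.017, 0.002]
force: [-0.6, 0.0, -0.3]
width: 0.874
gripper_force: 0.0
```

```bash
python3 - <<'E'
from h import *
st(); w=arm.get_image('wrist');s=arm.get_image('side')
h=cv2.cvtColor(s['frame'],cv2.COLOR_RGB2HSV); ms=(((h[...,0]<6)|(h[...,0]>174))&(h[...,1]>180)&(h[...,2]>90)).astype(np.uint8); ms[:170]=0;ms[200:]=0;ms[:,:320]=0;ms[:,385:]=0
M=cv2.moments(ms,True);print('side red',M['m10']/M['m00']+.5,M['m01']/M['m00']+.5,M['m00'])
save(w,'wend.png')
a=cv2.resize(w['frame'],(480,360));b=cv2.resize(s['frame'][165:300,240:420],(320,240),interpolation=2)
c=np.zeros((360,800,3),np.uint8);c[:,:480]=a;c[:240,480:]=b
cv2.imwrite('pics/end.png',c[...,::-1])
E
```

```text
t 24.9 p [ 0.4418 -0.3516  0.218 ] yaw -0.63 z [ 0.001  -0.0018 -1.    ] j [ 0.5532  0.343   0.0314  1.7384 -0.011   1.0585 -0.9936] F [-0.6024  0.0396 -0.2724] T [0.0857 0.0678 0.0262] w 8.02 g 0.0
side red 351.8135593220339 187.91101694915255 236.0
```

View pics/end.png

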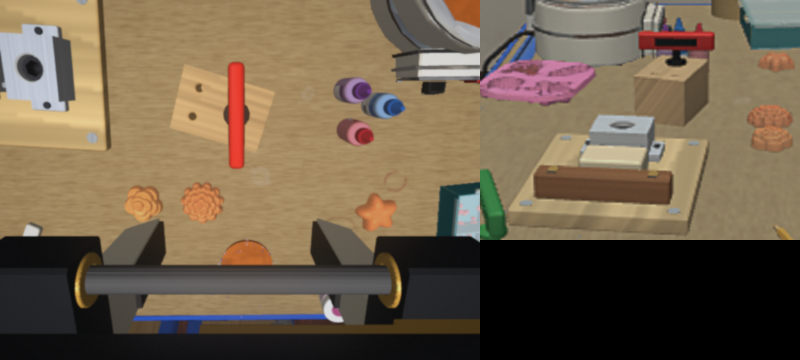

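The key is back in its hole: the red bar is at about (236,115) in the wrist view, at its original height in the side view. The soap is clamped and flat, and the bystanders are where they were. Handing in.

```bash
python3 -c "
from cell import arm; print(arm.sign_off())"
```

```text
the job is handed in; nothing more can be done
None
```

The soap is clamped at an estimated 25 N (worked out from the turning moment, not measured directly), the key is back in its hole with its collar on the wood, and I handed the job in after about 25 s; no verdict came back.

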